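Slide a coated plate up to the start line of a plate stage

TASK

Slide the blue sled of the plate stage along its deck until the front edge of the white coated plate it carries meets the yellow scribed line; nothing stops it there. The sled is held by a brake that lets go only while the orange thumb pad between its two upstands is pressed down, so press gently, slide, and let the pad come up again so that the sled stays braked on the line. Do not force the sled, do not touch the plate and leave the other things where they stand.

Things in the scene. Friction and masses are not known exactly. Their poses are not given: they have to be found in the camera images.
- pad_top (a point): Middle of the top face of the orange ribbed thumb pad (58 mm along the slide, 40 mm across), 72 mm above the stage's origin when up. It stands between two blue upstands of the sled (64 mm clear between them along the slide, 60 mm wide, their tops 20 mm above the pad). The point's x axis is the forward slide direction, z is up. It rides on the sled.
- pad (a joint): How far the thumb pad is pressed, in m: about 0 when up, 0.0025 fully down. A spring holds it up: it begins to move at about 12 N and is fully down at about 15 N, then a hard stop. The brake lets go once it is down about 0.5 mm and grips again when it comes up; gripping, it holds against 16 N and must not be overpowered.
- sled: Blue sled, 125 by 110 mm, sliding level on the deck along its x (forward). Origin under the middle of the pad, level with the stage's origin. Travel 170 mm, running on at least 20 mm past the line. Unbraked it has about 2.5 N drag and stops where you stop: a fingertip pressing the pad at about 14 N carries it either way by its friction or against an upstand.
- glass_plate: The white coated glass plate, 70 mm along the slide, 100 mm across, 3 mm thick, fixed on the front of the sled; origin at the middle of its rear edge, underside, 54 mm above the stage's origin; x forward along the slide. Must not be touched.
- plate_edge (a point): Middle of the plate's front (leading) edge, at its underside, 54 mm above the stage's origin, 120 mm ahead of the middle of the thumb pad; x forward.
- line (a point): Middle of the yellow scribed line on a black strip (40 mm along the slide, 120 mm across) that is fixed on the deck; the line runs across the slide, 51.5 mm above the stage's origin. x is the forward slide direction, so the job is to bring plate_edge to x = 0 in this frame. It starts about 30 to 140 mm ahead of the plate's edge.
- stage: The fixed plate stage: grey deck 400 mm long (its x axis, forward slide) and 160 mm wide, 50 mm high, origin at the middle of its underside, which levelling feet lift 0 to 10 mm off the table, differently each time; on its -y side a low aluminium ledge, 60 mm wide with its floor 32 mm high, carries the vial and the small jar.
- vial: Glass vial, 22 mm across, 45 mm high, on the ledge; origin at its foot. Bystander.
- small_jar: Amber jar with a blue cap, 36 mm across, 45 mm high, on the ledge; origin at its foot. Bystander.
- amber_bottle: Amber bottle, 72 mm across, 160 mm high; origin at its foot. Bystander.
- beaker: Glass beaker, 70 mm across, 90 mm high; origin at its foot. Bystander.
- mug: White mug, 80 mm across, 85 mm high, handle at its +y; origin at its foot. Bystander.
- white_bottle: White plastic bottle with a red cap, 64 mm across, 170 mm high; origin at its foot. Bystander.
- spatula: Narrow steel laboratory spatula, 190 mm long, lying flat on the table. Bystander.

How it is judged:
By the outcome, as a careful person would: the job done as asked, in the order asked, and still so for the second after the job is handed in, with the robot touching nothing.
It also fails if it takes over 56 s, if anything falls off the work surface, if the arm or the gripper's body presses on something with over 40 N, if the wrist force passes 120 N, or if a joint passes its speed limit or range.

ROBOT

A 6-joint arm with a two-finger parallel gripper is mounted at the origin on the work surface. World frame = base frame: x ahead of the robot, y to its left, z up, the work surface at z = 0. Lengths are in mm, angles in rad, forces in N, time in s.
With the tool pointing down it reaches from about 300 to 850 mm from the base axis. Payload 5.4 kg.
Tool frame: the origin (TCP) lies at the centre of the arm's flange, where the gripper is bolted on; the fingertips stand r.finger_overhang ahead of it and the grasp point (between the pads) lies 155 mm ahead of it (r.finger_overhang is the distance from the TCP to the fingertips, in mm); y points along the fingers, z is the direction in which the jaws open and shut, and the axes are right-handed (so a half turn about y gives the same grasp; the last joint's range is limited). The gripper opens to 85 mm and grips with 20 to 120 N. Pads are 22 mm wide; open, the fingers measure 114 mm over their backs; the gripper's body (76 mm by 85 mm) begins 54 mm behind the grasp point. The pads swing forward as they close: fully open they stand 13 mm farther back than shut.
Start: joints at [-1.443, 0.158, 1.597, -0, 1.386, -0.21], TCP at [190.538, -542.497, 404.699] pointing down, gripper open.
Joint ranges: [-2.91, 2.91], [-0.94, 2.29], [0.18, 2.7], [-1.29, 4.43], [0.17, 2.64], [-3, 3]. Speed limits (rad/s): [2.57, 2.57, 3.14, 3.14, 3.14, 3.14].

INTERFACE

Orientations are given as a unit quaternion [w, x, y, z].
In Python, from cell import status, vision, r gives the robot as it stands.
- The arm moves only by the tool apply_moves, never from a script. Its argument "motion" is a list that holds one entry, the list of rows, each a list of 7 numbers: the finger opening in mm, from 0 to 85.4, then the shift along the world's x, y, z in mm, then the turn, a rotation vector about the world's x, y, z in degrees. A call has 1 to 5 rows; each row is the pose to reach, as a shift and turn from the pose commanded when the call began; what a row does not reach only later rows make up. A row lasts 1/8 s, in which the tool goes at most 62.5 mm and 10.7 degrees, less where a joint would pass 70% of its speed; a pose out of reach is approached as far as the arm can. A call with a gripper value outside its range is refused whole. The fingers move at their own pace and stop on an object; the grip force is fixed at half the most. Time passes only in rows, so rows that repeat a pose let the fingers close. It gives the time, the measured TCP pose, the force and the opening at its end, in the units of the state.
- status.observe(): the state, without advancing time (a new reading comes with each control period).
- vision.grab_frame(name): name is "side" or "top"; returns the picture (480x640x3 uint8, red, green, blue); there is no depth.
- vision.camera_params(name): a dict with "K" (3x3 intrinsics, pixels), "origin" and "attitude" of the camera in the world. Camera axes: x right, y down, z forward; pixel columns grow to the right and rows downward; lengths in mm; the calibration is good to about 2 mm. A picture is of the moment at which its call begins. camera_params takes no time and is no camera call.
- r.close_job(): hands the job in, once; it reports no verdict.
The state is a dict: "clock": time; "joint_positions": joint angles; "qd": joint speeds; "tau": joint torques, N m; "tool_pos": TCP position; "tcp_rot": TCP orientation; "force": force on the tool from outside, world axes, zero at the start; "torque": the same for the moment, N m; "finger_gap": finger opening in mm.
Only numpy, scipy, OpenCV 4.12 (cv2) and the standard library are available. Lean on these libraries where they do the work, as an engineer would, in place of code of your own. Each camera call takes 0.05 s, during which the arm holds its last target. There are 200 camera calls.

## Working session

There is one attempt and no reset: what is moved stays moved. The work goes in short steps, Python scripts to look and compute and a tool call to move; the robot and the scene stay as the last step left them, time stands still between calls to the robot, and variables do not carry over. Pictures are saved under pics/ and viewed, about 8 in all and at most 12, crops included, and the job is handed in when it is done.

Besides the shell and the picture viewer there is one more tool, called after "Request:" as a command line: name --argument value ..., lists and objects as JSON in quotes. apply_moves: Moves the arm, as the interface text tells. Its arguments: {"type":"object","properties":{"motion":{"type":"array","items":{"type":"array","items":{"type":"array","items":{"type":"number"}}}}},"required":["motion"]}

```bash
mkdir -p pics; ls
python3 - <<'E'
from cell import status, vision, r
import cv2
s=status.observe(); print(s, r.finger_overhang)
for n in("top","side"):
    im=vision.grab_frame(n); cv2.imwrite(f"pics/{n}0.png",im[:,:,::-1]); print(vision.camera_params(n))
E
```

```text
pics
{'clock': 0.0, 'joint_positions': array([-1.44311605e+00,  1.59017514e-01,  1.59824854e+00,  3.32943527e-05,
        1.38620512e+00, -2.10092453e-01]), 'qd': array([-0.0008778 , -0.00068338, -0.00245579,  0.00065886,  0.00245071,
        0.00157222]), 'tau': array([-1.29534914e-03, -3.95996904e+01, -3.31432378e+01, -2.48574315e-04,
        8.21119349e-03, -5.34193489e-06]), 'tool_pos': array([ 190.49827591, -542.22345134,  403.72614506]), 'tcp_rot': array([ 0.11889053, -0.11881269,  0.69770964, -0.6963834 ]), 'force': array([ 0.50847832, -0.08910337,  0.39514821]), 'torque': array([-0.02332222,  0.03013951,  0.01502009]), 'finger_gap': 85.56575155658392} 173.4
{'K': array([[588.13182997,   0.        , 318.5433663 ],
       [  0.        , 588.13182997, 244.21468373],
       [  0.        ,   0.        ,   1.        ]]), 'origin': array([ 459.27526957,   27.53948892, 1286.84957146]), 'attitude': array([-0.03491227,  0.71173769, -0.70038512,  0.04088115])}
{'K': array([[616.4769099 ,   0.        , 321.2461197 ],
       [  0.        , 616.4769099 , 232.52436514],
       [  0.        ,   0.        ,   1.        ]]), 'origin': array([ 393.41985445, 1048.43824762, 1280.36551017]), 'attitude': array([ 0.03300013, -0.08870531,  0.93543339, -0.34059762])}
```

View pics/top0.png

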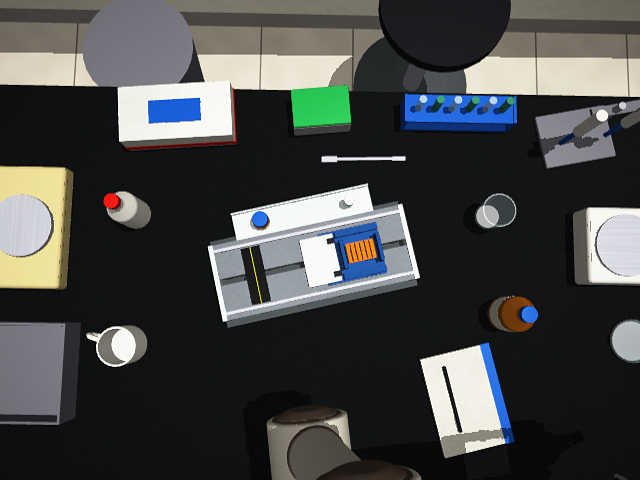

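View pics/side0.png

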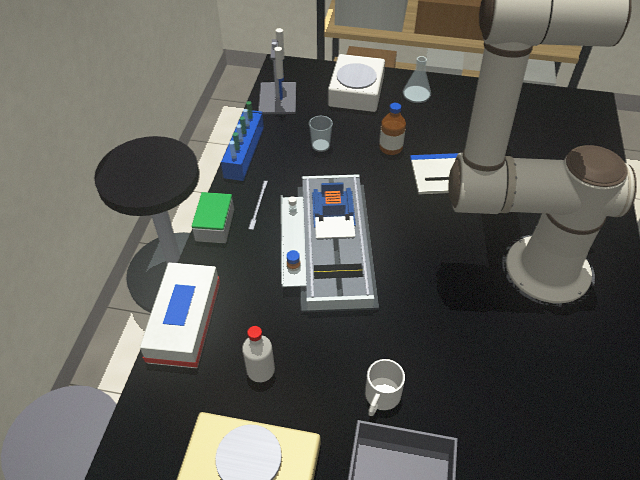

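The top view shows the stage at about (315,260). The plate is at (320,260), the pad at (361,251), and the yellow line at about (257,275) to the left, so forward is roughly world +y. Next I'll zoom in for sub-pixel work.

Run:
```python
import cv2,numpy as np
a=cv2.imread("pics/top0.png")[180:330,200:425]; b=cv2.imread("pics/side0.png")[170:315,270:385]
A=cv2.resize(a,(800,533),interpolation=cv2.INTER_CUBIC)
cv2.imwrite("pics/c1.png",A); cv2.imwrite("pics/c2.png",cv2.resize(b,None,fx=4.1,fy=4.1,interpolation=cv2.INTER_CUBIC))
```

```text
(no output)
```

View pics/c1.png

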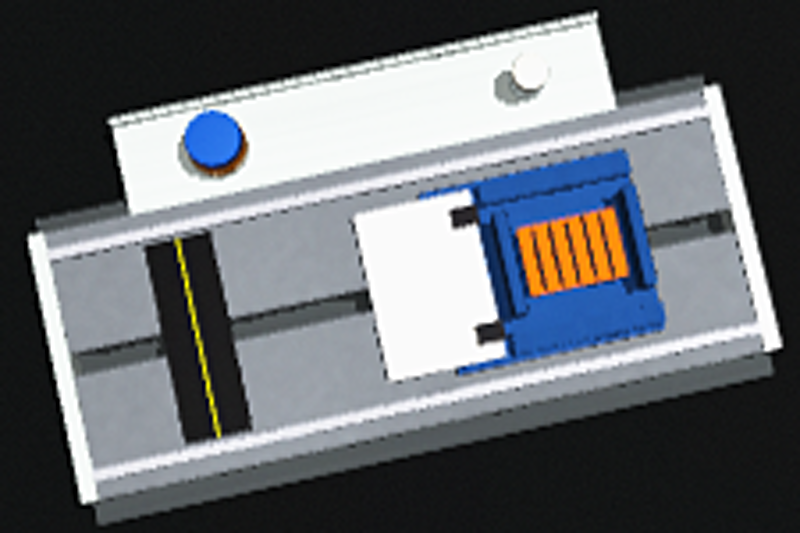

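View pics/c2.png

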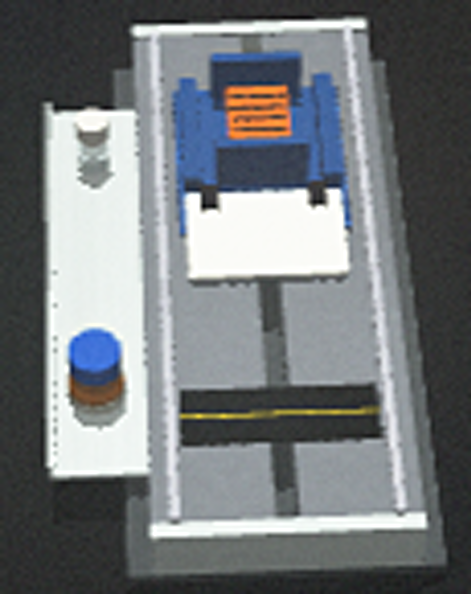

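```bash
cat > h.py <<'E'
from cell import status, vision, r
import cv2,numpy as np
from scipy.spatial.transform import Rotation as Ro
class Cam:
    def __init__(s,n):
        p=vision.camera_params(n); s.K=p["K"]; s.o=p["origin"]; q=p["attitude"]; s.R=Ro.from_quat([*q[1:],q[0]]).as_matrix()
    def px(s,P):
        c=(np.atleast_2d(P)-s.o)@s.R@s.K.T; return c[:,:2]/c[:,2:]
    def at(s,uv,z):
        uv=np.atleast_2d(uv); d=np.c_[uv,np.ones(len(uv))]@np.linalg.inv(s.K).T@s.R.T
        return s.o+d*((z-s.o[2])/d[:,2])[:,None]
    def ray(s,uv): d=s.at(uv,0)[0]-s.o; return s.o,d/np.linalg.norm(d)
def load(f): return cv2.imread(f)[:,:,::-1].astype(np.float32)
def rect(im,cam,org,yaw,z,x0,x1,y0,y1,st=.5):
    "resampled picture of the plane z in the stage-aligned frame at org"
    X,Y=np.meshgrid(np.arange(x0,x1,st),np.arange(y0,y1,st)); c,s=np.cos(yaw),np.sin(yaw)
    P=np.c_[(org[0]+c*X-s*Y).ravel(),(org[1]+s*X+c*Y).ravel(),np.full(X.size,z)]
    m=cam.px(P).reshape(*X.shape,2).astype(np.float32)
    return cv2.remap(im,m[...,0],m[...,1],cv2.INTER_CUBIC)
def centroid(im,mask):
    return np.argwhere(mask)[:,::-1].mean(0)
E
python3 - <<'E'
from h import *
roi={"top":(200,180,425,330),"side":(270,170,385,315)}
h=5
for n in("top","side"):
    im=load(f"pics/{n}0.png"); c=Cam(n); x0,y0,x1,y1=roi[n]
    R,G,B=[im[...,i] for i in range(3)]
    m=np.zeros(R.shape,bool); m[y0:y1,x0:x1]=1
    yel=m&(R-B>60)&(G-B>50)&(abs(R-G)<60)
    org=m&(R-B>100)&(R-G>60)
    if n=="side": org&=np.arange(480)[:,None]<220
    p=np.argwhere(yel)[:,::-1]; w=np.minimum(R,G)[yel]-B[yel]
    W=c.at(p,51.5+h)[:,:2]; cen=np.average(W,axis=0,weights=w); u=np.linalg.svd(W-cen)[2][0]
    print(n,len(p),"line cen",cen,"dir yaw",np.degrees(np.arctan2(u[1],u[0]))%180, np.ptp((W-cen)@u))
    q=np.argwhere(org)[:,::-1]; (ctr,sz,a)=cv2.minAreaRect(q.astype(np.float32)); W=c.at([ctr,q.mean(0)],72+h)
    P=c.at(q,72+h)[:,:2].astype(np.float32); print(" pad",len(q),W[:,:2].tolist(),cv2.minAreaRect(P))
E
```

```text
top 81 line cen [526.53963539 149.55325457] dir yaw 10.776426316787592 161.2492195202148
 pad 473 [[590.6417067646952, 16.048996243941403], [578.5544425663734, -66.82538686237322]] ((590.7515869140625, 16.249542236328125), (238.34573364257812, 56.37156295776367), 82.05891418457031)
side 45 line cen [528.99235435 152.36332727] dir yaw 13.045227387863093 113.4548492466568
 pad 124 [[579.5896405049401, -72.9385213086191], [579.9545968428453, -72.90208855384685]] ((579.5439453125, -72.43983459472656), (38.84466552734375, 44.560035705566406), 14.96727180480957)
```

```bash
cat > m.py <<'E'
from h import *
import sys
def measure(tag,h=3,pad=True):
    roi={"top":(240,240,275,310),"side":(305,255,372,285)}; proi={"top":(340,230,385,270),"side":(318,185,350,212)}
    out={}
    for n in("top","side"):
        im=load(f"pics/{n}{tag}.png"); c=Cam(n); R,G,B=[im[...,i] for i in range(3)]
        def box(b): m=np.zeros(R.shape,bool); m[b[1]:b[3],b[0]:b[2]]=1; return m
        yel=box(roi[n])&(np.minimum(R,G)-B>30)
        p=np.argwhere(yel)[:,::-1]; w=np.minimum(R,G)[yel]-B[yel]
        W=c.at(p,51.5+h)[:,:2]; vx,vy,a,b=cv2.fitLine(W.astype(np.float32),cv2.DIST_HUBER,0,.01,.01).ravel()
        cen=np.average(W,axis=0,weights=w)
        print(n,len(p),"line",cen.round(1),"yaw",round(np.degrees(np.arctan2(vy,vx))%180,2),"len",np.ptp((W-cen)@[vx,vy]).round(1))
        if pad:
            o=box(proi[n])&(R-B>60)&(R-G>30); q=np.argwhere(o)[:,::-1]
            P=c.at(q,72+h)[:,:2].astype(np.float32); print("  pad",len(q),P.mean(0).round(1),cv2.minAreaRect(P))
if __name__=="__main__": 
    measure("0")
    h=3;yaw=np.radians(102.5)
    for n in("top","side"):
        c=Cam(n);im=load(f"pics/{n}0.png"); cen=(527,149.5) if n=="top" else (527.5,151)
        for z,lo,hi in((57+h,-130,20),):
            g=rect(im,c,cen,yaw,z,lo,hi,-35,35); 
            prof=g.min(2).mean(0); x=np.arange(lo,hi,.5); 
            for ys in (slice(0,47),slice(47,94),slice(94,140)):
                p=g[ys].min(2).mean(0); d=np.diff(p); i=np.argmin(d[:200]); j=slice(max(i-8,0),i+9); print(n,z,"edge x",np.average(x[:-1][j]+.25,weights=np.clip(-d[j],0,None)))
            L=rect(im,c,cen,yaw,51.5+h,-15,15,-45,45); yy=np.minimum(L[...,0],L[...,1])-L[...,2]
            for ys in (slice(0,60),slice(60,120),slice(120,180)):
                p=np.clip(yy[ys].mean(0)-5,0,None); print("  yellow x",np.average(np.arange(-15,15,.5),weights=p))
E
python3 m.py
```

```text
top 91 line [526.  149.8] yaw 13.46 len 120.2
  pad 504 [578.1 -68.9] ((577.9877319335938, -68.87030029296875), (40.91366958618164, 58.94042205810547), 14.325395584106445)
side 59 line [527.3 150.4] yaw 13.19 len 116.4
  pad 162 [579.7 -73.8] ((579.3999633789062, -73.39935302734375), (40.513607025146484, 44.182395935058594), 10.78916072845459)
top 60 edge x -103.87037416236195
top 60 edge x -104.07568025482568
top 60 edge x -104.54751726809158
  yellow x 0.919431240299872
  yellow x 0.47413418392944134
  yellow x 0.0029018696143109503
side 60 edge x -103.82208108282713
side 60 edge x -104.49356350343803
side 60 edge x -104.22796852962361
  yellow x 0.36377735738086353
  yellow x -1.1226870383534864
  yellow x -0.9022926464493742
```

Measurements agree between the cameras:
- **Line centre:** about (526.5, 150), full length 120 mm.
- **Pad centre:** about (578, -69), seen as 41×59 mm against the given 40×58.
- **Slide yaw:** about 103.3°.
- **Distance to go:** about 104 mm.

I'll now move above the pad with the fingers shut.

Request:
apply_moves --motion '[[[0,38,47,0,0,0,0],[0,77,94,0,0,0,-2],[0,116,142,0,0,0,-4],[0,155,190,0,0,0,-6],[0,194,237,0,0,0,-6]]]'

```text
clock: 0.72
tool_pos: [385.4, -303.6, 404.4]
tcp_rot: [0.082, -0.082, 0.702, -0.702]
force: [0.8, -0.5, 0.2]
finger_gap: 0.1
```

Request:
apply_moves --motion '[[[0,38,47,0,0,0,0],[0,77,94,0,0,0,0],[0,116,142,0,0,0,0],[0,155,190,-30,0,0,0],[0,193.5,236.5,-60,0,0,0]]]'

```text
clock: 1.35
tool_pos: [572.7, -74.9, 349.0]
tcp_rot: [-0.083, 0.082, -0.702, 0.702]
force: [0.6, -0.8, 0.3]
finger_gap: -0.1
```

Request:
apply_moves --motion '[[[0,0,0,-20,0,0,0],[0,0,0,-40,0,0,0],[0,0,0,-50,0,0,0],[0,0,0,-55,0,0,0],[0,0,0,-55,0,0,0]]]'

```text
clock: 1.98
tool_pos: [571.7, -76.9, 294.9]
tcp_rot: [-0.082, 0.082, -0.702, 0.702]
force: [0.1, -1.0, -0.6]
finger_gap: -0.3
```

Run:
```python
from h import *
s=status.observe(); print(s["clock"],s["tool_pos"],s["tcp_rot"],s["force"],s["finger_gap"])
I=[]
for n,b in(("top",(290,200,425,300)),("side",(290,150,400,260))):
    im=vision.grab_frame(n); cv2.imwrite(f"pics/{n}1.png",im[:,:,::-1]); I.append(cv2.resize(im[b[1]:b[3],b[0]:b[2],::-1],(400,330),interpolation=cv2.INTER_CUBIC))
cv2.imwrite("pics/d1.png",np.hstack(I))
```

```text
1.975 [571.6858423  -76.90902849 294.87573581] [-0.08216942  0.08201794 -0.70230136  0.70234895] [ 0.1091206  -1.03162542 -0.59948384] -0.30695857374606056
```

View pics/d1.png

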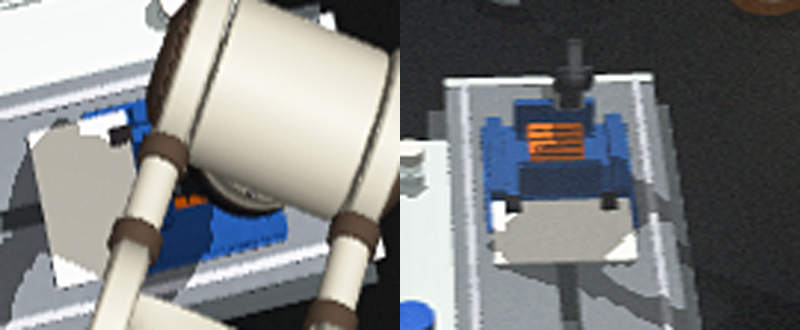

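The finger tips (side crop about (572,100)) sit short of the pad by roughly (6, 8) mm, which matches the measured TCP. I'll correct that and go partway down.

Request:
apply_moves --motion '[[[0,6,8,0,0,0,0],[0,6,8,-4,0,0,0],[0,6,8,-8,0,0,0],[0,6,8,-10,0,0,0],[0,6,8,-10,0,0,0]]]'

```text
clock: 2.7
tool_pos: [577.5, -68.7, 284.3]
tcp_rot: [0.082, -0.082, 0.702, -0.702]
force: [1.2, -0.5, -0.1]
finger_gap: -0.5
```

Run:
```python
from h import *
s=status.observe(); print(s["clock"],s["tool_pos"],s["force"])
c=Cam("side"); t=s["tool_pos"]-[0,0,173.4]; f=5
im=vision.grab_frame("side"); cv2.imwrite("pics/side2.png",im[:,:,::-1])
I=cv2.resize(im[150:260,290:410,::-1],None,fx=f,fy=f,interpolation=cv2.INTER_CUBIC)
u=np.array([-.23,.973,0]); v=np.array([-.973,-.23,0])
Q=lambda P:[tuple(int(k) for k in (q-[290,150])*f+f/2) for q in c.px(P)]
for P,col in ((t,(0,255,0)),([578,-69.5,76.],(255,255,0))):
    cv2.circle(I,Q(P)[0],4,col,-1)
    for a,b in((-14.5,-11),(14.5,-11),(14.5,11),(-14.5,11)): cv2.circle(I,Q(P+a*u+b*v)[0],2,col,-1)
cv2.imwrite("pics/d2.png",I)
```

```text
2.7 [577.50800054 -68.72828784 284.25731774] [ 1.1976681  -0.48325484 -0.12229727]
```

View pics/d2.png

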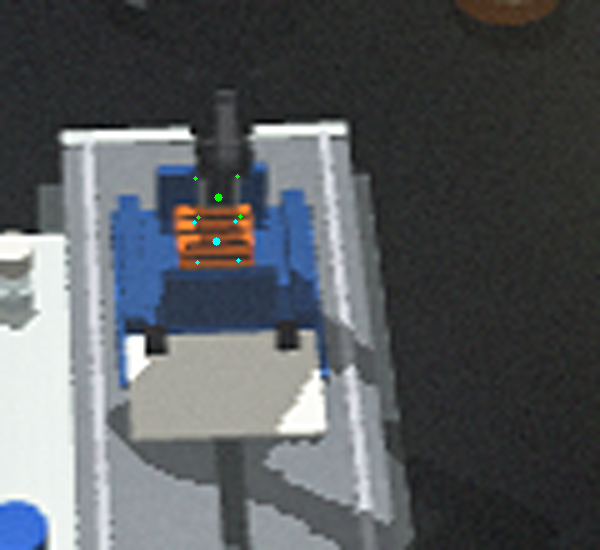

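The tips (about (218,203)) agree with the projected TCP (green), centred on the pad (cyan). Descending.

Request:
apply_moves --motion '[[[0,0,0,-8,0,0,0],[0,0,0,-16,0,0,0],[0,0,0,-22,0,0,0],[0,0,0,-24,0,0,0],[0,0,0,-24,0,0,0]]]'

```text
clock: 3.38
tool_pos: [577.7, -68.7, 260.5]
tcp_rot: [0.082, -0.082, 0.702, -0.702]
force: [-0.7, 0.1, -0.2]
finger_gap: 0.5
```

Request:
apply_moves --motion '[[[0,0,0,-1,0,0,0],[0,0,0,-2,0,0,0],[0,0,0,-2,0,0,0]]]'

```text
clock: 3.75
tool_pos: [577.6, -68.7, 258.6]
tcp_rot: [0.082, -0.082, 0.702, -0.702]
force: [-0.2, 0.7, 0.2]
finger_gap: -0.2
```

Request:
apply_moves --motion '[[[0,0,0,-1,0,0,0],[0,0,0,-2,0,0,0],[0,0,0,-2,0,0,0]]]'

```text
clock: 4.12
tool_pos: [577.6, -68.7, 256.5]
tcp_rot: [0.082, -0.082, 0.702, -0.702]
force: [-0.4, -0.4, -0.5]
finger_gap: -0.1
```

Request:
apply_moves --motion '[[[0,0,0,-1,0,0,0],[0,0,0,-1.5,0,0,0],[0,0,0,-1.5,0,0,0]]]'

```text
clock: 4.5
tool_pos: [577.6, -68.7, 255.1]
tcp_rot: [0.082, -0.082, 0.702, -0.702]
force: [0.5, -0.4, 0.2]
finger_gap: -0.1
```

Request:
apply_moves --motion '[[[0,0,0,-1,0,0,0],[0,0,0,-1.5,0,0,0],[0,0,0,-1.5,0,0,0]]]'

```text
clock: 4.88
tool_pos: [577.6, -68.7, 253.6]
tcp_rot: [0.082, -0.082, 0.702, -0.702]
force: [-0.8, -0.3, 0.8]
finger_gap: 0.0
```

Request:
apply_moves --motion '[[[0,0,0,-0.5,0,0,0],[0,0,0,-1,0,0,0],[0,0,0,-1,0,0,0]]]'

```text
clock: 5.25
tool_pos: [577.6, -68.7, 252.6]
tcp_rot: [0.082, -0.082, 0.702, -0.702]
force: [-1.0, 0.5, 0.5]
finger_gap: -0.1
```

Request:
apply_moves --motion '[[[0,0,0,-0.5,0,0,0],[0,0,0,-1,0,0,0],[0,0,0,-1,0,0,0]]]'

```text
clock: 5.62
tool_pos: [577.6, -68.7, 251.6]
tcp_rot: [0.082, -0.082, 0.702, -0.702]
force: [-0.8, 0.3, 0.2]
finger_gap: 0.2
```

Request:
apply_moves --motion '[[[0,0,0,-0.5,0,0,0],[0,0,0,-1,0,0,0],[0,0,0,-1,0,0,0]]]'

```text
clock: 6.0
tool_pos: [577.7, -68.7, 250.6]
tcp_rot: [0.082, -0.082, 0.702, -0.702]
force: [0.2, 1.0, -0.2]
finger_gap: -0.0
```

Request:
apply_moves --motion '[[[0,0,0,-0.5,0,0,0],[0,0,0,-1,0,0,0],[0,0,0,-1,0,0,0]]]'

```text
clock: 6.38
tool_pos: [577.7, -68.7, 250.1]
tcp_rot: [-0.082, 0.082, -0.702, 0.702]
force: [-2.0, 0.0, 5.2]
finger_gap: -0.1
```

Request:
apply_moves --motion '[[[0,0,0,-0.5,0,0,0],[0,0,0,-1,0,0,0],[0,0,0,-1,0,0,0]]]'

```text
clock: 6.75
tool_pos: [577.9, -68.7, 250.0]
tcp_rot: [-0.082, 0.082, -0.702, 0.702]
force: [-5.0, 0.9, 11.0]
finger_gap: -0.1
```

Contact at TCP z of about 250.1, so the pad top is about 76.7, which fits feet of about 4.7 mm. Pressing on gently.

Request:
apply_moves --motion '[[[0,0,0,-0.4,0,0,0],[0,0,0,-0.7,0,0,0],[0,0,0,-0.7,0,0,0]]]'

```text
clock: 7.12
tool_pos: [577.9, -68.7, 249.6]
tcp_rot: [-0.082, 0.082, -0.702, 0.702]
force: [-5.6, 1.4, 11.9]
finger_gap: 0.1
```

Request:
apply_moves --motion '[[[0,0,0,-0.3,0,0,0],[0,0,0,-0.6,0,0,0],[0,0,0,-0.6,0,0,0]]]'

```text
clock: 7.5
tool_pos: [577.9, -68.8, 249.0]
tcp_rot: [-0.082, 0.082, -0.702, 0.702]
force: [-6.1, 0.9, 12.6]
finger_gap: -0.2
```

Request:
apply_moves --motion '[[[0,0,0,-0.4,0,0,0],[0,-0.7,1,-0.5,0,0,0],[0,-1.4,3,-0.5,0,0,0],[0,-1.9,5,-0.5,0,0,0],[0,-2.4,7,-0.5,0,0,0]]]'

```text
clock: 8.12
tool_pos: [576.2, -62.9, 249.3]
tcp_rot: [-0.083, 0.081, -0.701, 0.704]
force: [-4.2, -3.9, 13.3]
finger_gap: 0.2
```

```bash
cat > e.py <<'E'
from h import *
import sys
tag=sys.argv[1]; h=4.7; yaw=np.radians(103.3); cen=(526.5,150.)
s=status.observe(); print(s["clock"],s["tool_pos"].round(2),s["force"].round(1))
lo,hi=-130,40
for n in sys.argv[2:]:
    c=Cam(n); im=vision.grab_frame(n); cv2.imwrite(f"pics/{n}{tag}.png",im[:,:,::-1]); im=im.astype(np.float32)
    g=rect(im,c,cen,yaw,57+h,lo,hi,-35,35); x=np.arange(lo,hi,.5)
    L=rect(im,c,cen,yaw,51.5+h,-15,15,-45,45); yy=np.minimum(L[...,0],L[...,1])-L[...,2]
    for a,b in((0,47),(47,94),(94,140)):
        p=g[a:b].min(2).mean(0); d=np.diff(cv2.GaussianBlur(p[None],(0,0),1.5)[0]); i=np.argmin(d); j=slice(max(i-6,0),i+7)
        y=np.clip(yy[20+a:20+b].mean(0)-5,0,None)
        print(n,"edge",np.average(x[:-1][j]+.25,weights=np.clip(-d[j],0,None)).round(2),"drop",d[i].round(1),"line",np.average(np.arange(-15,15,.5),weights=y+1e-9).round(2),y.max().round())
E
python3 e.py 3 side
```

```text
8.125 [576.16 -62.89 249.31] [-4.2 -3.9 13.3]
side edge -13.88 drop -14.9 line 2.13 101.0
side edge -95.91 drop -8.8 line 0.77 79.0
side edge -14.53 drop -17.7 line 1.31 106.0
```

```bash
cat > e.py <<'E'
from h import *
import sys
h=4.7; yaw=np.radians(103.3); cen=(526.5,150.)
def edges(im,n,guess,w=15):
    c=Cam(n); lo=guess-w; x=np.arange(lo,guess+w,.5); im=im.astype(np.float32)
    g=rect(im,c,cen,yaw,57+h,lo,guess+w,-35,35)
    L=rect(im,c,cen,yaw,51.5+h,-15,15,-45,45); yy=np.minimum(L[...,0],L[...,1])-L[...,2]
    for a,b in((0,47),(47,94),(94,140)):
        p=g[a:b].min(2).mean(0); d=np.diff(cv2.GaussianBlur(p[None],(0,0),1.5)[0]); i=np.argmin(d); j=slice(max(i-6,0),i+7)
        y=np.clip(yy[20+a:20+b].mean(0)-5,0,None)
        print(n,"edge",np.average(x[:-1][j]+.25,weights=np.clip(-d[j],0,None)).round(2),"drop",d[i].round(1),"line",np.average(np.arange(-15,15,.5),weights=y+1e-9).round(2),y.max().round())
if __name__=="__main__":
    tag,guess=sys.argv[1],float(sys.argv[2])
    s=status.observe(); print(s["clock"],s["tool_pos"].round(2),s["force"].round(1))
    for n in sys.argv[3:]:
        im=vision.grab_frame(n); cv2.imwrite(f"pics/{n}{tag}.png",im[:,:,::-1]); edges(im,n,guess)
E
python3 -c "
from e import *
for t in '023': print(t); edges(load(f'pics/side{t}.png'),'side',-102)
print('top');edges(load('pics/top0.png'),'top',-102)"
```

```text
0
side edge -101.84 drop -16.2 line 2.12 98.0
side edge -102.31 drop -22.0 line 0.76 76.0
side edge -101.78 drop -19.2 line 1.31 101.0
2
side edge -101.15 drop -6.7 line 2.1 102.0
side edge -101.68 drop -8.7 line 0.77 78.0
side edge -101.77 drop -11.4 line 1.31 106.0
3
side edge -96.61 drop -7.8 line 2.13 101.0
side edge -95.91 drop -8.8 line 0.77 79.0
side edge -96.77 drop -13.2 line 1.31 106.0
top
top edge -104.89 drop -31.0 line -0.27 188.0
top edge -104.68 drop -32.3 line -0.27 189.0
top edge -104.9 drop -28.7 line -0.31 181.0
```

The sled follows: the edge moved 5.3 mm for 5.9 mm of tool travel. About 99 mm remain. Sliding on.

Request:
apply_moves --motion '[[[0,-1,4,0,0,0,0],[0,-2,8,0,0,0,0],[0,-2.8,12,0,0,0,0],[0,-3.8,16,0,0,0,0],[0,-4.6,19.5,0,0,0,0]]]'

```text
clock: 8.8
tool_pos: [571.5, -43.2, 249.2]
tcp_rot: [-0.083, 0.082, -0.701, 0.704]
force: [-4.7, -4.8, 12.2]
finger_gap: -0.3
```

Request:
apply_moves --motion '[[[0,-1,4,0,0,0,0],[0,-2,8,0,0,0,0],[0,-2.8,12,0,0,0,0],[0,-3.8,16,0,0,0,0],[0,-4.6,19.5,0,0,0,0]]]'

```text
clock: 9.43
tool_pos: [566.9, -23.7, 249.1]
tcp_rot: [-0.083, 0.082, -0.701, 0.704]
force: [-4.7, -3.8, 12.6]
finger_gap: -0.1
```

```bash
python3 e.py 4 -58 side
```

```text
9.425 [566.86 -23.67 249.13] [-4.7 -3.8 12.6]
side edge -56.17 drop -6.9 line 2.12 100.0
side edge -56.19 drop -9.2 line 0.77 78.0
side edge -55.95 drop -12.6 line 1.31 104.0
```

Request:
apply_moves --motion '[[[0,-1,4,-0.3,0,0,0],[0,-2,8,-0.3,0,0,0],[0,-2.8,12,-0.3,0,0,0],[0,-3.8,16,-0.3,0,0,0],[0,-4.6,19.5,-0.3,0,0,0]]]'

```text
clock: 10.1
tool_pos: [562.2, -4.1, 248.8]
tcp_rot: [-0.083, 0.082, -0.701, 0.703]
force: [-4.7, -4.1, 12.7]
finger_gap: -0.2
```

Request:
apply_moves --motion '[[[0,-1,4,0,0,0,0],[0,-2,8,0,0,0,0],[0,-2.8,12,0,0,0,0],[0,-3.8,16,0,0,0,0],[0,-4.6,19.5,0,0,0,0]]]'

```text
clock: 10.72
tool_pos: [557.6, 15.4, 248.7]
tcp_rot: [-0.083, 0.082, -0.701, 0.703]
force: [-4.6, -4.7, 13.5]
finger_gap: -0.0
```

Request:
apply_moves --motion '[[[0,-0.7,3,0,0,0,0],[0,-1.4,6,0,0,0,0],[0,-2,8.5,0,0,0,0],[0,-2.4,10,0,0,0,0],[0,-2.4,10,0,0,0,0]]]'

```text
clock: 11.35
tool_pos: [555.1, 25.6, 248.6]
tcp_rot: [-0.083, 0.082, -0.701, 0.703]
force: [-5.5, -2.9, 12.6]
finger_gap: -0.2
```

```bash
python3 e.py 5 -5 side top
python3 - <<'E'
import cv2,numpy as np
I=[]
for n,b in(("top",(230,230,350,320)),("side",(290,200,390,300))):
    I.append(cv2.resize(cv2.imread(f"pics/{n}5.png")[b[1]:b[3],b[0]:b[2]],(400,400 if n=="side" else 300),interpolation=cv2.INTER_CUBIC))
I[0]=cv2.copyMakeBorder(I[0],0,100,0,0,0); cv2.imwrite("pics/d5.png",np.hstack(I))
E
```

```text
11.35 [555.11  25.64 248.61] [-5.5 -2.9 12.6]
side edge -4.5 drop -15.1 line 0.38 44.0
side edge -5.08 drop -13.0 line -1.31 30.0
side edge -5.18 drop -19.6 line 0.23 57.0
top edge -8.1 drop -30.4 line -1.56 100.0
top edge -8.13 drop -30.6 line -1.49 98.0
top edge -8.21 drop -35.2 line -0.76 103.0
```

View pics/d5.png

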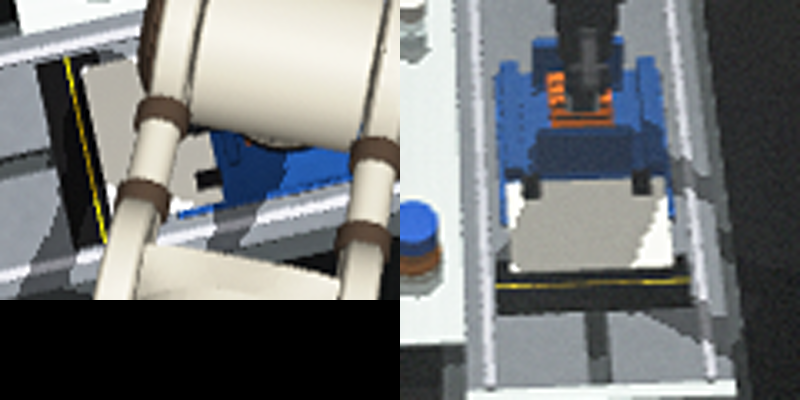

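The edge is now about 7.9 mm (top) short of the line. Moving 6 mm more, then measuring again.

Request:
apply_moves --motion '[[[0,-0.5,2,0,0,0,0],[0,-0.9,4,0,0,0,0],[0,-1.3,5.5,0,0,0,0],[0,-1.4,5.8,0,0,0,0],[0,-1.4,5.8,0,0,0,0]]]'

```text
clock: 12.08
tool_pos: [553.8, 31.3, 248.6]
tcp_rot: [-0.083, 0.082, -0.701, 0.703]
force: [-5.9, -2.7, 13.1]
finger_gap: -0.2
```

```bash
python3 e.py 6 -2 side top
python3 - <<'E'
from e import *
im=load("pics/top6.png"); c=Cam("top")
for z in (57,51.5):
    g=rect(im,c,cen,yaw,z+h,-12,8,-30,20,1); print(z); print(np.c_[np.arange(-12,8),g[8:40].mean(0)].round().astype(int).tolist())
E
```

```text
12.075 [553.75  31.33 248.61] [-5.9 -2.7 13.1]
side edge 1.17 drop -16.4 line -0.33 45.0
side edge 0.42 drop -13.5 line -2.14 29.0
side edge 0.55 drop -21.1 line 0.1 68.0
top edge -2.33 drop -29.7 line -1.91 96.0
top edge -2.39 drop -29.1 line -1.8 95.0
top edge -2.29 drop -35.3 line -1.56 121.0
57
[[-12, 182, 179, 169], [-11, 182, 179, 169], [-10, 182, 179, 169], [-9, 182, 179, 169], [-8, 183, 179, 169], [-7, 183, 180, 170], [-6, 185, 182, 173], [-5, 189, 186, 180], [-4, 178, 177, 176], [-3, 149, 146, 137], [-2, 132, 118, 66], [-1, 132, 108, 11], [0, 104, 83, -2], [1, 44, 36, 7], [2, 4, 5, 13], [3, 2, 5, 14], [4, 11, 11, 14], [5, 14, 14, 14], [6, 14, 14, 14], [7, 13, 13, 14]]
51.5
[[-12, 182, 179, 169], [-11, 182, 179, 169], [-10, 182, 179, 169], [-9, 182, 179, 169], [-8, 182, 179, 169], [-7, 183, 180, 170], [-6, 184, 180, 171], [-5, 188, 185, 177], [-4, 186, 184, 181], [-3, 162, 161, 159], [-2, 136, 128, 99], [-1, 132, 112, 32], [0, 123, 99, -1], [1, 73, 59, 2], [2, 18, 16, 11], [3, 0, 2, 14], [4, 7, 9, 14], [5, 13, 13, 14], [6, 14, 14, 14], [7, 14, 14, 14]]
```

Top gives the edge at -2.35 and the line at -0.28, and odometry agrees at about 2 mm left.

Request:
apply_moves --motion '[[[0,-0.2,0.8,0,0,0,0],[0,-0.4,1.6,0,0,0,0],[0,-0.5,2,0,0,0,0],[0,-0.5,2,0,0,0,0]]]'

```text
clock: 12.68
tool_pos: [553.3, 33.3, 248.6]
tcp_rot: [-0.083, 0.082, -0.701, 0.703]
force: [-5.5, -3.2, 12.8]
finger_gap: -0.2
```

```bash
python3 e.py 7 0 side top
```

```text
12.675 [553.26  33.29 248.62] [-5.5 -3.2 12.8]
side edge 2.26 drop -12.8 line -0.44 44.0
side edge 2.9 drop -13.9 line -1.58 41.0
side edge 2.83 drop -16.1 line -0.36 46.0
top edge -0.25 drop -29.7 line -3.85 30.0
top edge -0.32 drop -29.2 line -3.86 30.0
top edge -0.17 drop -36.5 line -5.02 25.0
```

The edge is at -0.25 against the line at -0.28, so it is on the line. Lifting straight up, gently at first.

Request:
apply_moves --motion '[[[0,0,0,0.8,0,0,0],[0,0,0,1.6,0,0,0],[0,0,0,2.4,0,0,0],[0,0,0,4,0,0,0],[0,0,0,8,0,0,0]]]'

```text
clock: 13.4
tool_pos: [552.2, 34.3, 254.0]
tcp_rot: [0.082, -0.083, 0.703, -0.702]
force: [0.6, 0.1, -0.0]
finger_gap: 0.4
```

Request:
apply_moves --motion '[[[0,0,0,15,0,0,0],[0,0,0,35,0,0,0],[0,0,0,60,0,0,0],[0,0,0,90,0,0,0],[0,0,0,120,0,0,0]]]'

```text
clock: 14.02
tool_pos: [552.5, 34.2, 376.5]
tcp_rot: [-0.083, 0.082, -0.702, 0.702]
force: [0.4, -1.1, 0.8]
finger_gap: 0.3
```

Request:
apply_moves --motion '[[[0,-25,-45,0,0,0,0],[0,-50,-90,0,0,0,0],[0,-75,-135,0,0,0,0],[0,-100,-180,0,0,0,0],[0,-120,-225,0,0,0,0]]]'

```text
clock: 14.65
tool_pos: [431.6, -192.0, 375.6]
tcp_rot: [-0.083, 0.082, -0.702, 0.703]
force: [1.1, 0.4, -0.1]
finger_gap: 0.1
```

```bash
python3 e.py 8 0 side top
python3 - <<'E'
import cv2,numpy as np
I=[]
for n,b in(("top",(210,180,430,330)),("side",(270,160,400,320))):
    I.append(cv2.resize(cv2.imread(f"pics/{n}8.png")[b[1]:b[3],b[0]:b[2]],(440,300) if n=="top" else (350,430),interpolation=cv2.INTER_CUBIC))
I[0]=cv2.copyMakeBorder(I[0],0,130,0,0,0); cv2.imwrite("pics/d8.png",np.hstack(I))
E
```

```text
14.65 [ 431.56 -192.03  375.64] [ 1.1  0.4 -0.1]
side edge 1.97 drop -26.5 line 2.1 68.0
side edge 2.61 drop -24.4 line 0.78 37.0
side edge 2.34 drop -21.4 line 1.15 39.0
top edge -0.08 drop -43.9 line 0.68 21.0
top edge -0.14 drop -42.0 line 0.54 33.0
top edge -0.09 drop -41.6 line 0.51 23.0
```

View pics/d8.png

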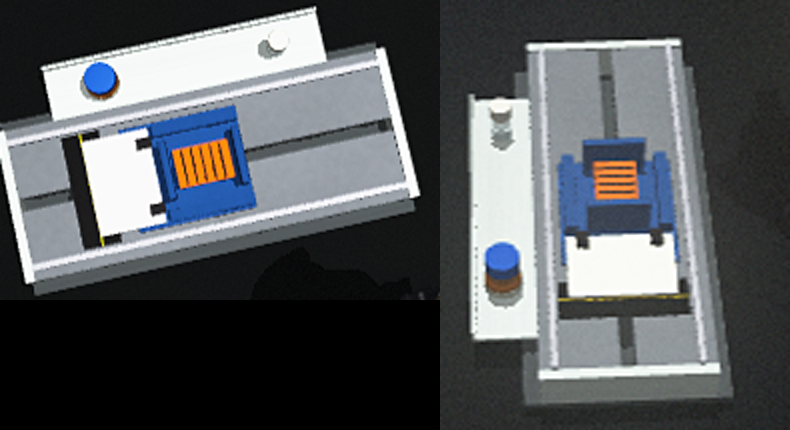

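The plate edge lies along the yellow line, the pad is up, and the bystanders have not moved. Handing in.

```bash
python3 -c "
from cell import r
print(r.close_job())"
```

```text
the job is handed in; nothing more can be done
None
```

I slid the sled about 104.5 mm until the front edge of the plate met the yellow line, then let the pad up so the brake holds it there. I pressed the pad with the closed fingertips at about 12–13.5 N. The job was handed in at about 14.7 s with the arm well clear.

**Last checks:**
- **Top camera:** after release and retreat, the plate edge is within about 0.2 mm of the line (edge at -0.1 mm, line at -0.28 mm as measured at the start).
- **Side camera:** this one is less certain, because it also sees the plate's front face. It reads the edge about 1 mm past the line, or about 1 mm short once the face is allowed for. The sled travel it measured (104.3 mm) agrees with the top camera (104.7 mm).
- **Forces and bystanders:** each move ended with no more than about 14 N on the wrist. In the last picture the vial and the small jar stand where they were. I did not check the other bystanders again, but the arm felt no contact on its way.

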